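# Set the fan selector to speed five and switch on

### The arm

A 6-joint arm with a two-finger parallel gripper is mounted at the origin on a cart in front of the work surface, level with it; the furniture and walls round the work are solid. World frame = base frame: x ahead of the robot, y to its left, z up, the work surface at z = 0. Lengths are in mm, angles in degrees, forces in N, time in s.
With the tool pointing down it reaches from about 325 to 850 mm from the base axis. Payload 4.4 kg.
Tool frame: the origin (TCP) lies midway between the tips of the shut fingers; the grasp point (between the pads) lies 19 mm behind it; z points along the fingers, y is the direction in which the jaws open and shut (so a half turn about z gives the same grasp; the last joint's range is limited). The gripper opens to 94 mm and grips with 3 to 60 N. Pads are 16 mm wide; open, the fingers measure 119 mm over their backs; the gripper's body (75 mm by 177 mm) begins 78 mm behind the grasp point.
Start: joints at [67.179, 11.837, 88.321, -0, 79.842, -8.623], TCP at [141.041, 557.436, 205.447] pointing down, gripper open.
Joint ranges: [-156.59, 156.59], [-49.26, 127.26], [12.9, 141.05], [-63.56, 243.56], [4.71, 150.69], [-161.64, 161.64]. Speed limits (degrees/s): [159.86, 159.86, 180, 180, 180, 180].

### API

Orientations are given as a 3x3 rotation matrix whose columns are the frame's x, y, z axes.
In Python, from cell import * gives the robot as it stands.
- The arm moves only by the shell command python3 -m jog 'ROWS' [FORCE]. ROWS is JSON, a list that holds one entry, the list of rows, each a list of 5 numbers: the closure, from 0 (fully open) to 1 (shut), then the shift along the tool's x, y, z in mm, then the turn about the tool's z in rad. A call has 1 to 5 rows; each row is the pose to reach, as a shift and turn from the pose commanded when the call began, along the tool's axes at that moment; what a row does not reach only later rows make up. A row lasts 1/12 s, in which the tool goes at most 41.7 mm and 7.16 degrees, less where a joint would pass 70% of its speed; a pose out of reach is approached as far as the arm can. A call with a gripper value outside its range is refused whole. The fingers move at their own pace and stop on an object; FORCE is the grip in N (left out, the last holds). Time passes only in rows, so rows that repeat a pose let the fingers close. It gives the time, the measured TCP pose, the force and the opening at its end, in the units of the state.
- observe(): the state, without advancing time (a new reading comes with each control period).
- capture(name): name is "scene" or "top" or "wrist"; returns the picture (480x640x3 uint8, red, green, blue); there is no depth.
- camera_model(name): a dict with "camera_matrix" (3x3 intrinsics, pixels), "k1" (the pictures are not rectified: a ray, as slopes to the right and down, at radius r is drawn at 1 + k1 r^2 times it, then the intrinsics apply), "world_to_cam" (4x4, takes a point from world to camera coordinates). Camera axes: x right, y down, z forward; pixel columns grow to the right and rows downward; lengths in mm; the calibration is good to about 2 mm. A picture is of the moment at which its call begins: read the wrist's pose just before it. camera_model takes no time and is no camera call; for the wrist camera it gives the pose at the moment of the call.
- close_job(): hands the job in, once; it reports no verdict.
The state is a dict: "time": time; "joint_positions": joint angles; "qd": joint speeds; "tau": joint torques, N m; "ee_pos": TCP position; "eef_rot": TCP orientation; "ft_force": force on the tool from outside, world axes, zero at the start; "wrist_torque": the same for the moment, N m; "gripper_width": finger opening in mm.
Only numpy, scipy, OpenCV 4.12 (cv2) and the standard library are available. Lean on these libraries where they do the work, as an engineer would, in place of code of your own. Each camera call takes 0.05 s, during which the arm holds its last target. There are 200 camera calls.

### The job

Set the extraction fan's control box to speed five and then switch it on: with a fingertip push the selector handle round, click by click, until it rests pointing at the fifth dot counted clockwise from the smallest, and only then press the raised end of the rocker switch right down. Push and press only: never pinch the handle. Leave the other things on the bench where they stand.

Things in the scene. Friction and masses are not known exactly. Their poses are not given: they have to be found in the camera images.
- control_box: ivory box fixed to the bench, 151 mm (its x) by 159 mm (its y), top at 57 mm. Origin: centre of its underside; at yaw 0 x points away from the robot, y to the robot's left. On top, near the robot: round dial plate, 92 mm diameter, 3 mm thick, selector at its centre (box x = -28 mm, y = 0); on the far side a red lamp (left, unused) and a black rocker switch (right).
- selector (a joint): selector angle, rad, growing clockwise from above. 7 sprung detents 0.628 rad (36 degrees) apart: speed 1 at 0, 2 at 0.628, ... 5 at 2.513, ... 7 at 3.770; stops beyond 1 and 7; starts at 1, 2 or 3. Well past half-way it snaps on to the next by itself, ahead of the finger. Needs about 0.13 N m, 4 to 5 N near the handle's end. In the box frame the handle points along angle 1.885 - value from +x.
- selector_axis (a point): point on the selector's turning axis (vertical), at the top of its handle, 92 mm above the bench. Its orientation is the handle's: x along the handle toward the pointing end.
- handle_tip (a point): top of the handle's pointing end, 36 mm from the axis. The handle is an upright black bar 12.4 mm wide, reaching 38 mm from the axis at the pointing end and 9 mm the other way, from 66 to 92 mm above the bench, white line on top on the pointing side; hub 22 mm in diameter. Above the dial plate there is free finger room all round.
- fifth_dot (a point): the dot for speed five, on the dial plate 42 mm from the axis. Seven dark dots lie round the plate, growing clockwise from the smallest (speed 1) to the largest (speed 7).
- handle_rear_half: the half of the handle's width on its anticlockwise side: the side to push on to turn it clockwise. Origin on the selector axis 1 mm above the dial plate.
- handle_front_half: the other half of the handle's width, on its clockwise side. Same origin. Both halves pressed at once by the fingers counts as pinching.
- control_box_rocker (a joint): rocker switch angle in rad: 0 off (start), 0.244 fully on. It stays where it is left. It is damped: pressed slowly (about 6 mm/s) it gives way at 2 to 4 N, pressed fast it resists more; keep pressing until it meets its stop.
- rocker_on_end (a point): top of the rocker's end that is raised when off and is pressed to switch on (toward box -y). The rocker is 18 mm along box x and 28 mm along box y, its pivot 11 mm toward box +y from this point, at box x = 45 mm, y = -18 mm; the pressed end travels down 2 to 3 mm and stops still above the box top.
- solvent_bottle_mid (a point): white squeeze bottle with a thin pointed nozzle, 46 mm diameter, 130 mm high, left of the control box; bystander, loose. Point at its centre half-way up.
- power_meter_mid (a point): hand-held meter with keypad lying flat, 134x78x30 mm, right of the control box; bystander, loose. Point at its centre half-way up.
- lens_cell_1_mid (a point): black lens ring, 34 mm diameter, 14 mm high, between the control box and the robot; bystander, loose. Point at its centre half-way up.
- tape_1_mid (a point): small roll of black tape lying flat, 62 mm diameter, 19 mm high, behind the control box; bystander, loose. Point at its centre half-way up.
Things that resemble listed ones, but are neither listed nor needed, are in the scene too. Of the things shaped like the control_box, the ivory one is meant.

How it is judged:
By the outcome, as a careful person would: the job done as asked, in the order asked, and still so for the second after the job is handed in, with the robot touching nothing.
It also fails if it takes over 58 s, if anything falls off the work surface, if the arm or the gripper's body presses on something with over 40 N, if the wrist force passes 120 N, or if a joint passes its speed limit or range.

## Working session

There is one attempt and no reset: what is moved stays moved. The work goes in short steps, Python scripts to look and compute and a shell command to move; the robot and the scene stay as the last step left them, time stands still between calls to the robot, and variables do not carry over. Pictures are saved under pics/ and viewed, about 8 in all and at most 12, crops included, and the job is handed in when it is done.

```bash
mkdir -p pics; ls; python3 - <<'E'
from cell import *
import cv2
print(observe())
for n in ("scene","top"):
    cv2.imwrite(f"pics/{n}0.png",capture(n)[:,:,::-1]); print(n,camera_model(n))
E
```

```text
pics
{'time': 0.0, 'joint_positions': array([ 6.71814912e+01,  1.18862367e+01,  8.84049036e+01, -9.34771206e-04,
        7.98395832e+01, -8.62456339e+00]), 'qd': array([-0.05586896,  0.01091202,  0.0392201 ,  0.0148721 , -0.02635251,
        0.06397038]), 'tau': array([ 5.07201785e-04, -3.70875835e+01, -2.81417781e+01,  6.98565901e-02,
        3.58879741e-02, -1.76157523e-04]), 'ee_pos': array([140.70818106, 556.6867906 , 204.27024263]), 'eef_rot': array([[-9.69471835e-01,  2.45201150e-01, -8.70015202e-04],
       [ 2.45202476e-01,  9.69469596e-01, -2.10922331e-03],
       [ 3.26269307e-04, -2.25816247e-03, -9.99997397e-01]]), 'ft_force': array([-0.11356322, -0.46381668, -0.60797318]), 'wrist_torque': array([-0.02501759,  0.00210606,  0.00396921]), 'gripper_width': 94.10842157648078}
scene {'camera_matrix': array([[553.75580171,   0.        , 316.84397495],
       [  0.        , 553.75580171, 237.731046  ],
       [  0.        ,   0.        ,   1.        ]]), 'k1': 0.004086507435086501, 'world_to_cam': array([[ 5.45787167e-01, -8.37586732e-01,  2.37662616e-02,
        -3.68261921e+02],
       [-4.26318659e-01, -3.01991572e-01, -8.52674317e-01,
         2.99185082e+02],
       [ 7.21365905e-01,  4.55246699e-01, -5.21901977e-01,
         5.41878251e+02],
       [ 0.00000000e+00,  0.00000000e+00,  0.00000000e+00,
         1.00000000e+00]])}
top {'camera_matrix': array([[471.76533908,   0.        , 317.53971294],
       [  0.        , 471.76533908, 244.61733185],
       [  0.        ,   0.        ,   1.        ]]), 'k1': -0.05041421813491055, 'world_to_cam': array([[-7.71405033e-03, -9.99869532e-01, -1.41920118e-02,
        -5.92149670e+01],
       [-9.91975353e-01,  9.44268433e-03, -1.26078289e-01,
         5.71373320e+02],
       [ 1.26195850e-01,  1.31055516e-02, -9.91918773e-01,
         8.62891107e+02],
       [ 0.00000000e+00,  0.00000000e+00,  0.00000000e+00,
         1.00000000e+00]])}
```

View pics/scene0.png

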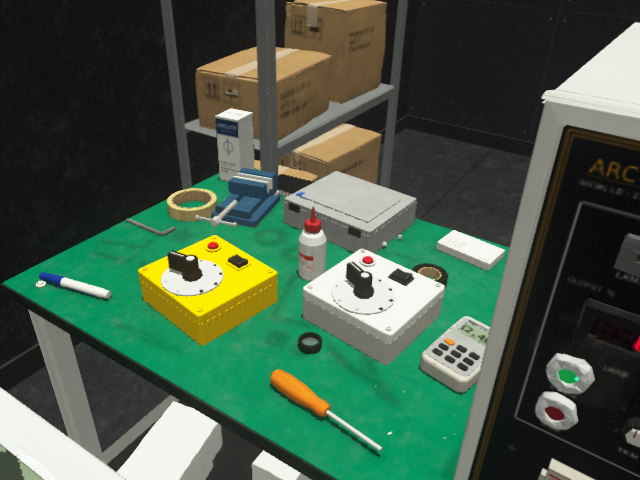

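View pics/top0.png

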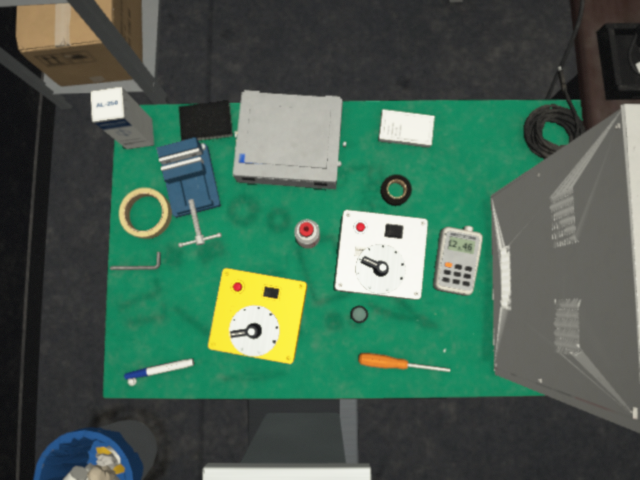

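The ivory box is at top (381,254) and scene (372,300). The look-alike is the yellow box at top (257,316) and scene (208,288), which I rule out by colour. Next is a close crop of the ivory box in both views.

```bash
cat > h.py <<'E'
import numpy as np, cv2
from cell import *
def ray(n,uv,M=None):
    M=M or camera_model(n); K=M["camera_matrix"]; W=M["world_to_cam"]
    d=(np.array(uv,float)-K[:2,2])/K[0,0]; s=d.copy()
    for _ in range(20): s=d/(1+M["k1"]*(s@s))
    R=W[:3,:3]; return -R.T@W[:3,3], R.T@np.r_[s,1]
def atz(n,uv,z,M=None):
    c,d=ray(n,uv,M); return c+d*(z-c[2])/d[2]
def proj(n,P,M=None):
    M=M or camera_model(n); W=M["world_to_cam"]; p=W[:3,:3]@np.array(P,float)+W[:3,3]
    s=p[:2]/p[2]; s=s*(1+M["k1"]*(s@s)); return M["camera_matrix"][0,0]*s+M["camera_matrix"][:2,2]
def tri(*vs):
    A=np.zeros((3,3));b=np.zeros(3)
    for c,d in vs:
        d=d/np.linalg.norm(d);Q=np.eye(3)-np.outer(d,d);A+=Q;b+=Q@c
    return np.linalg.solve(A,b)
E
python3 - <<'E'
from h import *
t=cv2.imread("pics/top0.png")[200:310,325:440]; s=cv2.imread("pics/scene0.png")[235:365,295:450]
a=cv2.resize(t,(115*4,110*4),interpolation=cv2.INTER_CUBIC)
b=cv2.resize(s,(155*2,130*2),interpolation=cv2.INTER_CUBIC)
o=np.zeros((440,775,3),np.uint8);o[:,:460]=a;o[:260,465:775]=b
cv2.imwrite("pics/crop0.png",o)
E
```

```text
(no output)
```

View pics/crop0.png

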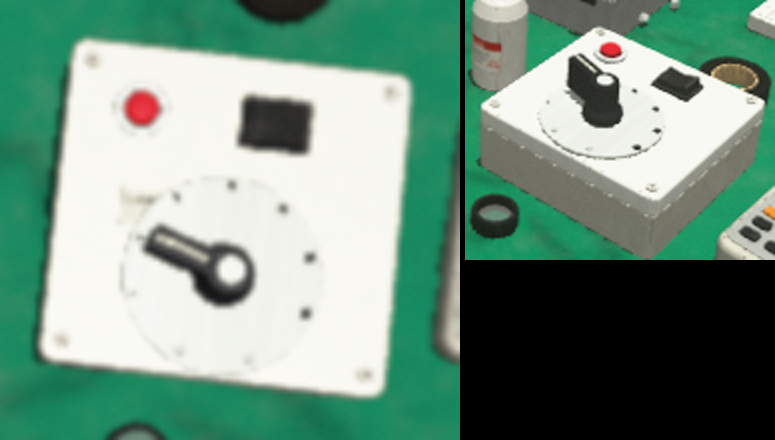

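Crop: the dots grow clockwise from about (130,293) to (305,313), so the fifth is at crop (283,208). The handle points left and slightly up, which looks like speed 2. The rocker is at (276,124). Next I compute the box pose.

```bash
cat >> h.py <<'E'
def T(u,v): return 325+(u+.5)/4-.5,200+(v+.5)/4-.5
def S(u,v): return 295+(u-465+.5)/2-.5,235+(v+.5)/2-.5
E
python3 - <<'E'
from h import *
ct=[T(*p) for p in [(75,40),(411,74),(383,398),(38,360)]]
P=np.array([atz("top",c,57) for c in ct]); print(P.round(1), np.linalg.norm(P-np.roll(P,-1,0),axis=1).round(1))
cs=[S(*p) for p in [(602,27),(762,98),(653,205),(481,106)]]
P2=np.array([tri(ray("top",a),ray("scene",b)) for a,b in zip(ct,cs)]); print(P2.round(1))
print("lamp",tri(ray("top",T(142,107)),ray("scene",S(611,47))).round(1))
hub=tri(ray("top",T(231,271)),ray("scene",S(604,80)));tip=tri(ray("top",T(153,240)),ray("scene",S(570,57)))
print("hubtop",hub,"tip",tip)
B=np.array([[75.5,79.5],[75.5,-79.5],[-75.5,-79.5],[-75.5,79.5]])
for Q in (P,P2):
    c=Q[:,:2].mean(0);H=B.T@(Q[:,:2]-c);th=np.arctan2(H[0,1]-H[1,0],H[0,0]+H[1,1]);R=np.array([[np.cos(th),-np.sin(th)],[np.sin(th),np.cos(th)]])
    f=lambda x,y:(c+R@[x,y]).round(1)
    print(c,np.degrees(th),"axis",f(-28,0),"rocker end",f(45,-29),"pivot",f(45,-18))
    print("handle box ang",np.degrees(np.arctan2(*(tip-hub)[1::-1])-th))
print("fifth dot px top", atz("top",T(283,208),60))
E
```

```text
[[ 633.9 -113.4   57. ]
 [ 616.2 -270.4   57. ]
 [ 465.7 -252.1   57. ]
 [ 484.5  -94.2   57. ]] [158.  151.6 159.  150.6]
[[ 635.3 -114.7   53.2]
 [ 614.7 -267.8   57.7]
 [ 464.8 -251.4   52.8]
 [ 485.3  -95.4   55.1]]
lamp [ 600.4 -143.3   63.4]
hubtop [ 521.52809268 -178.81474631   91.69817958] tip [ 535.24782818 -143.85810494   90.31300334]
[ 550.04847025 -182.54004055] -6.859873067179306 axis [ 522.2 -179.2] rocker end [ 591.3 -216.7] pivot [ 592.6 -205.8]
handle box ang 75.43092562383025
[ 550.04223529 -182.30436839] -7.207075326161399 axis [ 522.3 -178.8] rocker end [ 591.  -216.7] pivot [ 592.4 -205.8]
handle box ang 75.77812788281234
fifth dot px top [ 553.33503294 -208.17914206   60.        ]
```

Everything agrees: box yaw is -7°, the axis is at (522,-179,92) and the handle is at about 72° in the box frame, which is speed 2. So I need three clicks. I'll travel at height with the fingers shut, to a point above the handle's anticlockwise side.

```bash
python3 -m jog '[[[1,-21.2,-23.5,0,0],[1,-42.4,-47,0,0],[1,-63.6,-70.5,0,0],[1,-84.8,-94,0,0],[1,-106,-117.6,0,0]]]' 20 >/dev/null
python3 -m jog '[[[1,-21.2,-23.5,0,0],[1,-42.4,-47,0,0],[1,-63.6,-70.5,0,0],[1,-84.8,-94,0,0],[1,-106,-117.6,0,0]]]' >/dev/null
python3 -m jog '[[[1,-21.2,-23.5,0,0],[1,-42.4,-47,0,0],[1,-63.6,-70.5,0,0],[1,-84.8,-94,0,0],[1,-106,-117.6,0,0]]]' 
python3 -m jog '[[[1,-21.2,-23.5,0,0],[1,-42.4,-47,0,0],[1,-63.6,-70.5,0,0],[1,-84.8,-94,0,0],[1,-106,-117.6,0,0]]]' >/dev/null
python3 -m jog '[[[1,-21.2,-23.5,0,0.05],[1,-42.4,-47,0,0.1],[1,-63.6,-70.5,0,0.15],[1,-84.8,-94,0,0.188],[1,-106,-117.6,0,0.188]]]' >/dev/null
python3 -m jog '[[[1,0,0,10,0],[1,0,0,20,0],[1,0,0,30,0],[1,0,0,30,0],[1,0,0,30,0]]]'
python3 - <<'E'
from h import *
o=observe();M=camera_model("wrist");im=capture("wrist")[:,:,::-1].copy();cv2.imwrite("pics/w1.png",im)
print(o["joint_positions"].round(1))
for P in [(522.2,-179,92),(553.3,-208.2,60),(591.2,-216.7,65),(537.4,-146.4,92)]: print(P,proj("wrist",P,M).round())
np.save("M1.npy",M,allow_pickle=True)
E
```

```text
time: 1.35
ee_pos: [362.9, 135.9, 205.2]
eef_rot: [[-0.969, 0.245, -0.0], [0.245, 0.969, 0.0], [0.0, 0.0, -1.0]]
ft_force: [-0.0, 1.1, -0.3]
gripper_width: 0.8
time: 2.6
ee_pos: [509.1, -140.9, 173.9]
eef_rot: [[-0.907, 0.421, -0.003], [0.421, 0.907, 0.002], [0.003, 0.0, -1.0]]
ft_force: [-0.7, -0.8, 0.1]
gripper_width: 0.6
[-24.9   7.9  96.7   0.   75.5 -90. ]
(522.2, -179, 92) [283. 284.]
(553.3, -208.2, 60) [271. 318.]
(591.2, -216.7, 65) [282. 364.]
(537.4, -146.4, 92) [335. 284.]
```

View pics/w1.png

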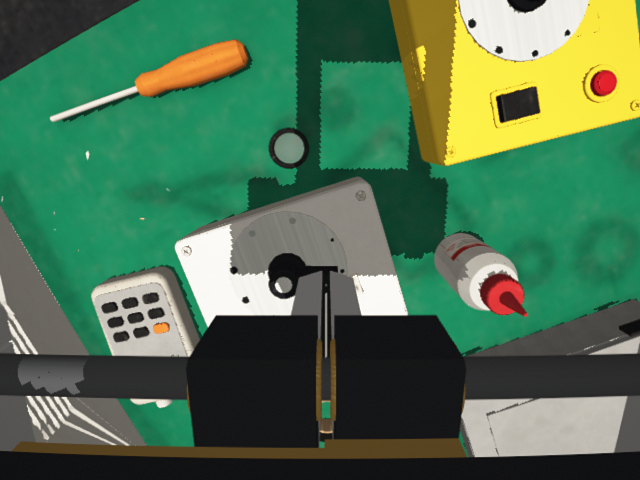

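The predicted hub (283,284) matches the picture, and the handle is at rows 268–284, pointing to (338,275). I'll descend on its anticlockwise side, touch it, and start the first click.

```bash
python3 -m jog '[[[1,0,0,25,0],[1,0,0,50,0],[1,0,0,75,0],[1,0,0,95,0],[1,0,0,103,0]]]' | egrep 'time|pos|force'
python3 -m jog '[[[1,-4,0,0,0],[1,-8,0,0,0],[1,-11.8,0,0,0],[1,-11.8,0,0,0]]]'| egrep 'time|pos|force'
python3 -m jog '[[[1,-2,0.9,0,0.07],[1,-4,1.7,0,0.14],[1,-6.2,2.3,0,0.21],[1,-8.3,2.8,0,0.28],[1,-10.5,3.2,0,0.35]]]'
python3 -m jog '[[[1,-2,0.9,0,0.07],[1,-2,0.9,0,0.07]]]'
```

```text
time: 3.07
ee_pos: [508.8, -141.0, 70.2]
ft_force: [-1.1, 0.7, -0.5]
time: 3.4
ee_pos: [520.9, -146.7, 73.6]
ft_force: [-3.7, 3.5, 1.5]
time: 3.82
ee_pos: [533.7, -149.4, 74.2]
eef_rot: [[-0.705, 0.71, 0.003], [0.71, 0.705, -0.001], [-0.003, 0.001, -1.0]]
ft_force: [-0.4, -0.4, -0.5]
gripper_width: 0.1
time: 3.98
ee_pos: [536.2, -150.6, 74.5]
eef_rot: [[-0.655, 0.756, 0.003], [0.756, 0.655, -0.001], [-0.003, 0.002, -1.0]]
ft_force: [-0.9, 0.7, 0.8]
gripper_width: 0.3
```

The force rose to 5 N and then dropped to zero, so the first click snapped. On to the second click.

```bash
python3 -m jog '[[[1,-2,0.9,0,0.07],[1,-4,1.7,0,0.14],[1,-6.2,2.3,0,0.21],[1,-8.3,2.8,0,0.28]]]'| egrep 'time|pos|force'
python3 -m jog '[[[1,-2,0.9,0,0.07],[1,-4,1.7,0,0.14]]]'| egrep 'time|pos|force'
python3 -m jog '[[[1,-2,0.9,0,0.07],[1,-4,1.7,0,0.14]]]'| egrep 'time|pos|force'
python3 -m jog '[[[1,-2,0.9,0,0.07],[1,-2,0.9,0,0.07]]]'
python3 - <<'E'
from h import *
cv2.imwrite("pics/top2.png",cv2.resize(capture("top")[200:310,325:440,::-1],None,fx=4,fy=4,interpolation=cv2.INTER_CUBIC))
cv2.imwrite("pics/scene2.png",cv2.resize(capture("scene")[225:345,295:455,::-1],None,fx=4,fy=4,interpolation=cv2.INTER_CUBIC))
E
```

```text
time: 4.32
ee_pos: [541.4, -152.7, 73.9]
ft_force: [-3.2, 4.0, 4.8]
time: 4.48
ee_pos: [545.1, -156.0, 73.8]
ft_force: [-3.1, 2.8, 2.9]
time: 4.65
ee_pos: [548.9, -160.7, 73.9]
ft_force: [0.3, -0.1, -0.2]
time: 4.82
ee_pos: [550.7, -163.4, 74.2]
eef_rot: [[-0.085, 0.996, 0.003], [0.996, 0.085, -0.002], [-0.002, 0.003, -1.0]]
ft_force: [-0.3, -0.2, -0.4]
gripper_width: 0.4
```

View pics/scene2.png

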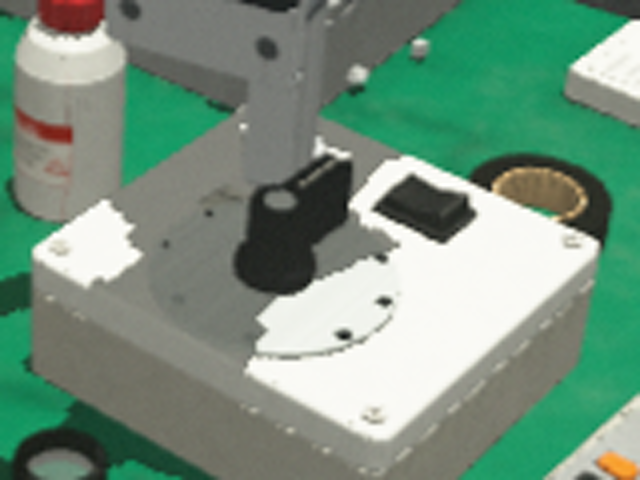

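The handle rests at speed 4, pointing to about (340,165). The three largest dots, 5 to 7, are still ahead at (381,258), (384,301) and (344,335). Now the last click, in small steps.

```bash
python3 -m jog '[[[1,-2,0.9,0,0.07],[1,-4,1.7,0,0.14],[1,-6.2,2.3,0,0.21],[1,-8.3,2.8,0,0.28]]]'| egrep 'time|pos|force'
python3 -m jog '[[[1,-2,0.9,0,0.07],[1,-4,1.7,0,0.14]]]'| egrep 'time|pos|force'
python3 -m jog '[[[1,-2,0.9,0,0.07],[1,-4,1.7,0,0.14]]]'
python3 -m jog '[[[1,-1,0.4,0,0.035],[1,-1,0.4,0,0.035]]]'| egrep 'time|pos|force'
```

```text
time: 5.25
ee_pos: [552.8, -168.9, 73.0]
ft_force: [0.2, 4.1, 2.3]
time: 5.42
ee_pos: [553.9, -173.5, 73.0]
ft_force: [0.3, 3.2, 1.2]
time: 5.58
ee_pos: [554.3, -178.4, 73.0]
eef_rot: [[0.458, 0.889, 0.001], [0.889, -0.458, 0.001], [0.001, 0.001, -1.0]]
ft_force: [0.2, 1.4, 0.2]
gripper_width: 0.2
time: 5.75
ee_pos: [554.0, -180.4, 73.0]
ft_force: [-0.3, 0.2, 0.1]
```

```bash
python3 -m jog '[[[1,6,0,0,0],[1,12,0,0,0],[1,12,0,-25,0],[1,12,0,-50,0],[1,12,0,-50,0]]]'| egrep 'time|pos|force'
python3 -m jog '[[[1,25,0,0,0],[1,50,0,0,0],[1,50,0,0,0],[1,50,0,0,0]]]'
python3 - <<'E'
from h import *
s=cv2.resize(capture("scene")[225:345,295:455,::-1],None,fx=3,fy=3,interpolation=cv2.INTER_CUBIC)
t=cv2.resize(capture("top")[200:310,325:440,::-1],(320,306),interpolation=cv2.INTER_CUBIC)
o=np.zeros((360,800,3),np.uint8);o[:,:480]=s;o[:306,480:]=t
cv2.imwrite("pics/c3.png",o)
E
```

```text
time: 6.17
ee_pos: [563.5, -170.5, 127.9]
ft_force: [1.4, -0.4, 1.6]
time: 6.5
ee_pos: [583.9, -124.7, 121.8]
eef_rot: [[0.485, 0.874, -0.001], [0.874, -0.485, -0.0], [-0.0, -0.001, -1.0]]
ft_force: [-0.6, 0.4, -0.4]
gripper_width: 0.5
```

View pics/c3.png

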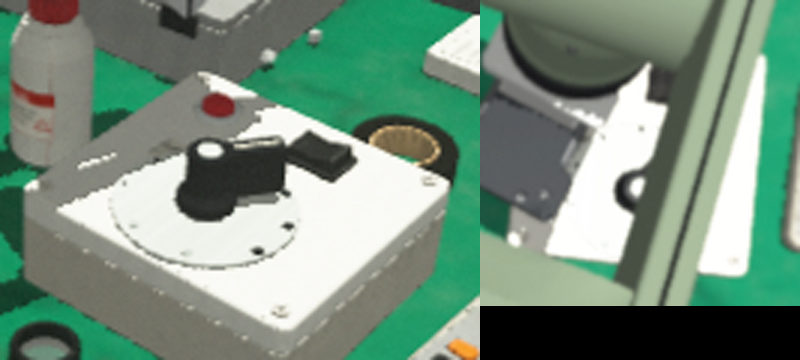

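```bash
python3 - <<'E'
from h import *
c=np.array([522.2,-179])
for n in (4,5,6):
    a=np.radians(108-36*(n-1)-7); p=proj("scene",[*(c+36*np.array([np.cos(a),np.sin(a)])),92]); print(n,((p-[295,225])*3+1).round())
print("hub",((proj("scene",[*c,92])-[295,225])*3+1).round())
for z in (62,66,70): print(z,((proj("scene",[591.2,-216.7,z])-[295,225])*3+1).round())
o=observe();R=o["eef_rot"]
print("shift tool to rocker end @z95",(R.T@(np.array([591.2,-216.7,95])-o["ee_pos"])).round(1))
E
```

```text
4 [255. 117.]
5 [283. 140.]
6 [285. 167.]
hub [212. 149.]
62 [339. 158.]
66 [340. 151.]
70 [341. 145.]
shift tool to rocker end @z95 [-75.4  51.1  26.8]
```

```bash
python3 - <<'E'
import cv2
s=cv2.imread("pics/c3.png")[60:260,100:380]
cv2.imwrite("pics/c3b.png",cv2.resize(s,(784,560),interpolation=cv2.INTER_CUBIC))
E
```

```text
(no output)
```

View pics/c3b.png

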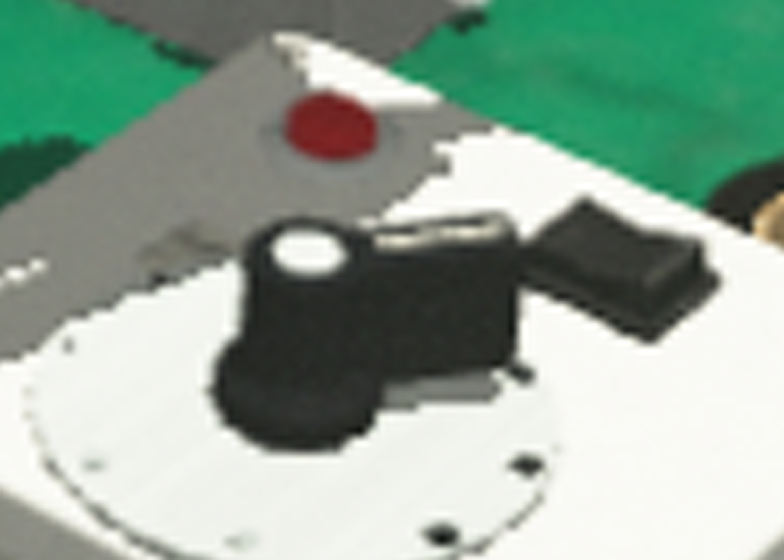

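The selector is at speed 5: the tip was measured at (279,140) against (283,140) predicted for 5, and dots 6 and 7 are beyond it. Now over to the outer end of the rocker.

```bash
python3 -m jog '[[[1,-16,10.4,0,-0.08],[1,-32,20.8,0,-0.16],[1,-48,31.3,0,-0.24],[1,-64,41.7,0,-0.32],[1,-79.7,52.1,0,-0.387]]]' >/dev/null
python3 -m jog '[[[1,0,0,10,0],[1,0,0,20,0],[1,0,0,20,0],[1,0,0,20,0],[1,0,0,20,0]]]'
python3 - <<'E'
from h import *
o=observe();print(o["ee_pos"],(o["eef_rot"].T@(np.array([590.8,-219.7,75])-o["ee_pos"])).round(1))
s=cv2.resize(capture("scene")[205:325,335:445,::-1],None,fx=5,fy=5,interpolation=cv2.INTER_CUBIC)
cv2.imwrite("pics/c4.png",s)
E
```

```text
time: 7.43
ee_pos: [590.0, -219.8, 101.8]
eef_rot: [[0.122, 0.993, -0.001], [0.993, -0.122, 0.001], [0.001, -0.001, -1.0]]
ft_force: [0.5, -0.1, 0.3]
gripper_width: 0.9
[ 589.97829668 -219.77294924  101.7764661 ] [ 0.2  0.8 26.8]
```

View pics/c4.png

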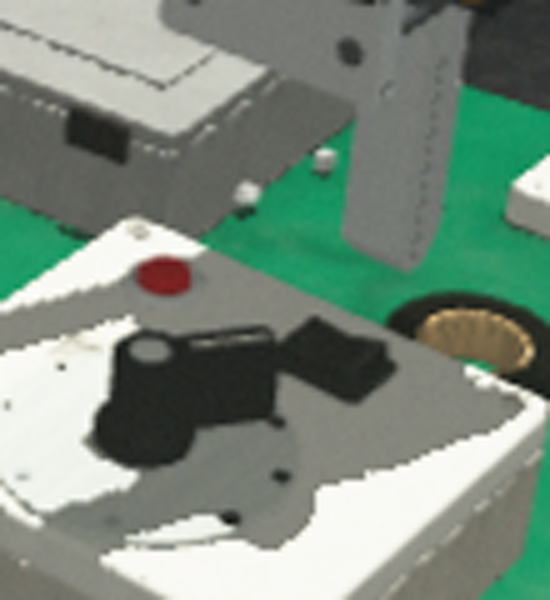

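The fingertip hangs over the rocker's right (raised) end, at about (375,350). I'll descend quickly to z≈72, then at 0.5 mm per row.

```bash
python3 -m jog '[[[1,0,0,10,0],[1,0,0,20,0],[1,0,0,28,0],[1,0,0,29,0],[1,0,0,29,0]]]'| egrep 'time|pos|force'
python3 -m jog '[[[1,0,0,0.5,0],[1,0,0,1,0],[1,0,0,1.5,0],[1,0,0,2,0],[1,0,0,2.5,0]]]'| egrep 'time|pos|force'
python3 -m jog '[[[1,0,0,0.5,0],[1,0,0,1,0],[1,0,0,1.5,0],[1,0,0,2,0],[1,0,0,2.5,0]]]'| egrep 'time|pos|force'
python3 -m jog '[[[1,0,0,0.5,0],[1,0,0,1,0],[1,0,0,1.5,0],[1,0,0,2,0],[1,0,0,2.5,0]]]'| egrep 'time|pos|force'
```

```text
time: 7.9
ee_pos: [589.4, -220.3, 71.8]
ft_force: [-0.1, -0.8, -0.3]
time: 8.32
ee_pos: [590.7, -221.1, 71.3]
ft_force: [1.0, 0.5, 0.2]
time: 8.73
ee_pos: [590.4, -220.9, 68.4]
ft_force: [-0.1, -0.2, -0.4]
time: 9.15
ee_pos: [590.4, -221.1, 66.2]
ft_force: [-1.1, 0.2, 3.0]
```

Contact at z≈66 with 3 N. I'll keep pressing until the force climbs.

```bash
for i in 1 2 3; do python3 -m jog '[[[1,0,0,0.4,0],[1,0,0,0.8,0],[1,0,0,1.0,0]]]'| egrep 'pos|force'; done
```

```text
ee_pos: [590.4, -221.3, 65.3]
ft_force: [-1.4, -0.7, 3.1]
ee_pos: [590.6, -221.4, 64.4]
ft_force: [-1.5, -0.1, 5.0]
ee_pos: [590.6, -221.4, 64.0]
ft_force: [-2.8, -0.9, 8.6]
```

```bash
python3 -m jog '[[[1,0,0,0.4,0],[1,0,0,0.8,0],[1,0,0,1.0,0],[1,0,0,1.0,0]]]'| egrep 'pos|force'
python3 -m jog '[[[1,0,0,0.4,0],[1,0,0,0.8,0],[1,0,0,1.0,0],[1,0,0,1.0,0],[1,0,0,1,0]]]'| egrep 'time|pos|force'
```

```text
ee_pos: [590.6, -221.4, 63.9]
ft_force: [-5.1, -0.4, 11.1]
time: 10.65
ee_pos: [590.7, -221.5, 63.8]
ft_force: [-6.0, 0.5, 15.5]
```

It has reached the stop: z is steady at 63.8 while the force rises to 15 N. I'll lift straight up, move clear and look.

```bash
python3 -m jog '[[[1,0,0,-8,0],[1,0,0,-30,0],[1,0,0,-60,0],[1,0,0,-90,0],[1,0,0,-120,0]]]' >/dev/null
python3 -m jog '[[[1,30,0,0,0],[1,60,0,0,0],[1,90,0,0,0],[1,120,0,0,0],[1,120,0,0,0]]]'| egrep 'time|pos|force'
python3 - <<'E'
from h import *
s=cv2.resize(capture("scene")[205:325,335:445,::-1],None,fx=4,fy=4,interpolation=cv2.INTER_CUBIC)
t=cv2.resize(capture("scene")[:,:,::-1],(360,270))
o=np.zeros((480,800,3),np.uint8);o[:,:440]=s;o[:270,440:]=t
cv2.imwrite("pics/c5.png",o)
E
```

```text
time: 11.48
ee_pos: [605.3, -96.1, 180.2]
ft_force: [0.1, 0.1, 0.4]
```

View pics/c5.png

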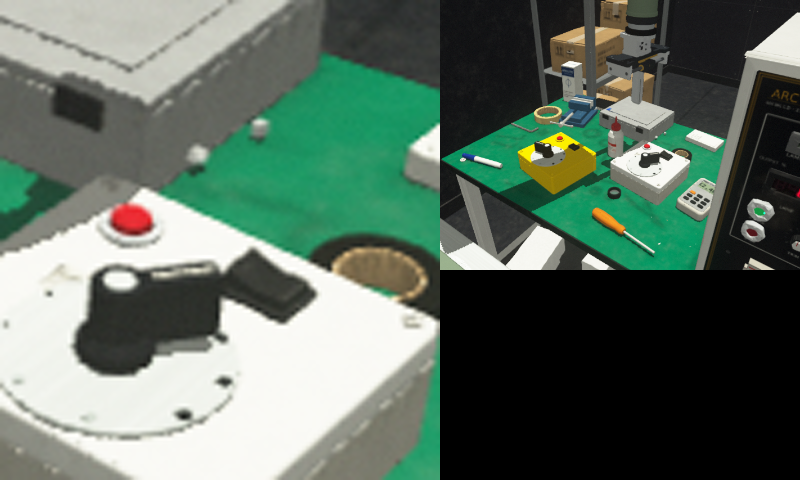

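The rocker's right end is now down near (295,300) and its left end is raised. The handle still points at dot five, and nothing else has moved. Handing in.

```bash
python3 -c "
from cell import *
print(close_job())"
```

```text
the job is handed in; nothing more can be done
None
```

I pushed the ivory box's selector from speed 2 to speed 5, and only then pressed the rocker on. The job was handed in at about 11.5 s of the 58 s allowed.

- **Selector:** the shut fingertips pushed it round three clicks on the anticlockwise side only. Each click showed about 5 N, then a drop to zero as it snapped. In the scene view the handle tip was within about 4 px (on a 3x enlarged crop) of where speed 5 should put it, with dots 6 and 7 still ahead. It still looked right after the rocker press.
- **Rocker:** I pressed the raised end slowly. It gave way at 3 to 5 N, moved about 2.4 mm, then held at z = 63.8 mm while the force rose to 15 N, which I took as its stop. The last picture shows that end down and the other end raised.
- **Bystanders:** the bottle, meter, lens ring and tape looked unmoved in the last picture. I judged this by eye and did not measure their positions.
- **Hand-in state:** the arm was clear of everything, with wrist force near zero.

One small disagreement: at the start the handle measured 75° in the box frame, against 72° for speed 2. I put that down to pixel error, and the three clicks agreed with it. No other check failed.

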